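# Press a drawer front down and slide it under the leaf spring of a hold-down jig

## Task

A white drawer front lies in the channel of the hold-down jig, on a sprung bed that holds it too high to go under the steel bar. With the fingertips, press it down hard and, keeping it pressed, slide it along the channel under the bar and its leaf spring until its leading edge is fully home against the wooden end stop; then let go and move clear. Do not grip or lift the drawer front, and leave the tin, the jar and the screwdriver where they are.

Things in the scene. Friction and masses are not known exactly. Their poses are not given: they have to be found in the camera images.
- jig: Hold-down jig fixed to the bench: plywood base 380 x 150 x 18 mm (x = -220 to 160 mm), channel between two wooden fences 94 mm apart, tops 50 mm above the bench. Origin on the bench under the channel's middle line; +x runs along the channel the way the drawer front must slide, z up. A dark steel bar crosses it at x = 20 to 35 mm, underside 56.5, top 80.5 mm above the bench, posts at y = +-68 mm.
- jig_bar (a point): Middle of the lower edge of the steel bar on the side where the drawer front enters: jig x = 20 mm, 56.5 mm above the bench. Axes as the jig.
- bed (a joint): How far the sprung bed under the drawer front is pressed, m: 0 = up (bed top 44 mm above the bench), 0.010 = bottomed. With the drawer front on it, it starts to sink at a push of 5 N; 9 N gives 0.0055, 12 N gives 0.010. It moves straight down without tilting. The drawer front clears the bar above 0.0055. Let go under the bar, it lifts the drawer front against the bar and stays there.
- leaf (a joint): Angle of the leaf spring, rad: 0 = hanging free, 0.1 to 0.25 with the drawer front under it. Three steel fingers, together 60 mm wide, fixed to the far side of the bar, slope down in jig +x to a free end at jig x = 84 mm, about 48 mm above the bench. The passing drawer front lifts them; they press on it with some 5 N.
- stop: Wooden end stop fixed across the far end of the channel, 18 x 88 mm, top 62 mm above the bench. Origin on the bench below the middle of its working face, which the drawer front meets; x as the jig's x (the drawer front comes from -x). Its place along the channel differs from job to job: jig x = 95 to 115 mm.
- board: Drawer front: white board 160 (x, along the channel) x 90 x 18 mm, about 0.25 kg, loose on the bed, 2 mm play to each fence, axes near the jig's. Origin at the centre of its underside. A wooden grip rail across its top, 12 wide and 10 mm high, at x = -36 to -24 mm, stays short of the bar when home. Press on the bare top behind it (x = -80 to -36): fingertips sliding in +x then bear on the rail.
- board_pad (a point): Point on the top face of the drawer front in the middle of the bare strip behind the grip rail (55 mm behind the board's centre, 19 mm behind the rail's rear face). Axes as the board.
- board_nose (a point): Middle of the leading end face of the drawer front, half-way up (80 mm ahead of the board's centre, 9 mm above its underside); this face must meet the stop.
- tin: Bystander: upright pale metal tin with a lid and paper label, 66 mm across, 100 mm high, on the bench on the jig's -y side. Origin at the centre of its underside. Leave alone.
- jar: Bystander: upright amber jar, 60 mm across, 80 mm high, on the bench on the jig's -y side. Origin at the centre of its underside. Leave alone.
- screwdriver: Bystander: screwdriver lying on the bench on the jig's +y side, roughly along the channel. Leave alone.
Mind the look-alikes: they are no part of the job. Of the things that look like the board, the smallest one is meant.

How it is judged:
By the outcome, as a careful person would: the job done as asked, in the order asked, and still so for the second after the job is handed in, with the robot touching nothing.
It also fails if it takes over 35 s, if anything falls off the work surface, if the arm or the gripper's body presses on something with over 40 N, if the wrist force passes 120 N, or if a joint passes its speed limit or range.

## Robot

A 6-joint arm with a two-finger parallel gripper is mounted at the origin on the work surface. World frame = base frame: x ahead of the robot, y to its left, z up, the work surface at z = 0. Lengths are in m, angles in rad, forces in N, time in s.
With the tool pointing down it reaches from about 0.35 to 0.775 m from the base axis. Payload 7.3 kg.
Tool frame: the origin (TCP) lies at the centre of the arm's flange, where the gripper is bolted on; the fingertips stand 178 mm ahead of it and the grasp point (between the pads) lies 159 mm ahead of it; z points along the fingers, y is the line along which they close (so a half turn about z gives the same grasp; the last joint's range is limited). The gripper opens to 92 mm and grips with 3 to 60 N. Pads are 19 mm wide; open, the fingers measure 130 mm over their backs; the gripper's body (75 mm by 190 mm) begins 47 mm behind the grasp point.
Start: joints at [0.958, 0.342, 1.524, -0, 1.275, -0.146], TCP at [0.236, 0.469, 0.405] pointing down, gripper open.
Joint ranges: [-2.53, 2.53], [-0.77, 2.02], [0.04, 2.7], [-1, 4.14], [0.28, 2.66], [-3.11, 3.11]. Speed limits (rad/s): [2.57, 2.57, 3.14, 3.14, 3.14, 3.14].

## Interface

Orientations are given as [roll, pitch, yaw] about the fixed x, y, z axes, in that order (R = Rz(yaw) Ry(pitch) Rx(roll)).
In Python, from cell import telemetry, vision, ticket gives the robot as it stands.
- The arm moves only by the shell command python3 -m crank 'ROWS' [FORCE]. ROWS is JSON, a list of rows, each a list of 5 numbers: the gripper command: -1 is shut, 1 is fully open, values between are in proportion, then the shift along the tool's x, y, z in mm, then the turn about the tool's z in rad. In form: [[fingers, dx, dy, dz, roll], ...]. A call has 1 to 12 rows; each row is the pose to reach, as a shift and turn from the pose commanded when the call began, along the tool's axes at that moment; what a row does not reach only later rows make up. A row lasts 1/12 s, in which the tool goes at most 41.7 mm and 7.16 degrees, less where a joint would pass 70% of its speed; a pose out of reach is approached as far as the arm can. A call with a gripper value outside its range is refused whole. The fingers move at their own pace and stop on an object; FORCE is the grip in N (left out, the last holds). Time passes only in rows, so rows that repeat a pose let the fingers close. It gives the time, the measured TCP pose, the force, the opening and the grip force at its end, in the units of the state.
- telemetry.observe(): the state, without advancing time (a new reading comes with each control period).
- vision.read_camera(name): name is "scene" or "top"; returns (picture, depth): 384x512x3 uint8, red, green, blue; 384x512 float32, m along the optical axis (not along the pixel's ray), 0 where there is no reading.
- vision.get_calibration(name): a dict with "camera_matrix" (3x3 intrinsics, pixels), "rvec" (rotation vector, rad) and "tvec" (3), from world to camera coordinates, as OpenCV has them. Camera axes: x right, y down, z forward; pixel columns grow to the right and rows downward; lengths in m; the calibration is good to about 2 mm. A picture is of the moment at which its call begins. get_calibration takes no time and is no camera call.
- ticket.hand_in(): hands the job in; it is judged then, once.
The state is a dict: "time": time; "qpos": joint angles; "qvel": joint speeds; "joint_efforts": joint torques, N m; "tool_pos": TCP position; "tool_rot": TCP orientation; "contact_force": force on the tool from outside, world axes, zero at the start; "torque": the same for the moment, N m; "opening": finger opening in m; "grip_force": force on a finger pad.
Only numpy, scipy, OpenCV 4.12 (cv2) and the standard library are available. Lean on these libraries where they do the work, as an engineer would, in place of code of your own. Each camera call takes 0.05 s, during which the arm holds its last target. There are 200 camera calls.

## Working session

There is one attempt and no reset: what is moved stays moved. The work goes in short steps, Python scripts to look and compute and a shell command to move; the robot and the scene stay as the last step left them, time stands still between calls to the robot, and variables do not carry over. Pictures are saved under pics/ and viewed, at most 10 in all, crops included, and the job is handed in when it is done.

```bash
mkdir -p pics; ls; python3 - <<'E'
from cell import telemetry, vision
import cv2,numpy as np
for n in("scene","top"):
    p,d=vision.read_camera(n); cv2.imwrite(f"pics/{n}0.png",p[:,:,::-1]); np.savez(f"{n}0.npz",p=p,d=d)
    c=vision.get_calibration(n); R=cv2.Rodrigues(np.array(c["rvec"],float))[0]
    print(n,np.array(c["camera_matrix"]).round(1).tolist(),(-R.T@np.ravel(c["tvec"])).round(3)); print(R.round(3).tolist())
s=telemetry.observe(); print(s)
E
```

```text
pics
scene [[434.6, 0.0, 259.0], [0.0, 434.6, 191.2], [0.0, 0.0, 1.0]] [ 0.996 -0.617  1.008]
[[0.799, 0.601, -0.012], [0.479, -0.648, -0.592], [-0.363, 0.467, -0.806]]
top [[411.5, 0.0, 259.6], [0.0, 411.5, 191.5], [0.0, 0.0, 1.0]] [ 0.42  -0.074  1.08 ]
[[0.012, -1.0, -0.014], [-0.988, -0.01, -0.154], [0.154, 0.015, -0.988]]
{'time': 0.1, 'qpos': array([ 9.57979459e-01,  3.42639708e-01,  1.52490649e+00, -3.02825471e-05,
        1.27537130e+00, -1.45997166e-01]), 'qvel': array([-6.39408197e-04, -2.85722251e-03, -7.62181953e-05, -1.42319449e-03,
       -1.67563585e-05, -8.36689884e-04]), 'joint_efforts': array([ 9.79253055e-04, -4.32007062e+01, -2.44691670e+01,  7.18946778e-02,
        5.26417291e-02, -7.29627686e-05]), 'tool_pos': array([0.23619126, 0.46874114, 0.40412645]), 'tool_rot': array([-3.14027769e+00, -1.64086300e-04,  2.67478168e+00]), 'contact_force': array([-0.18811869, -0.18460493, -0.25706115]), 'torque': array([-0.01025835, -0.01084746, -0.06507658]), 'grip_force': 0.0, 'opening': 0.09222243377181553}
```

View pics/scene0.png

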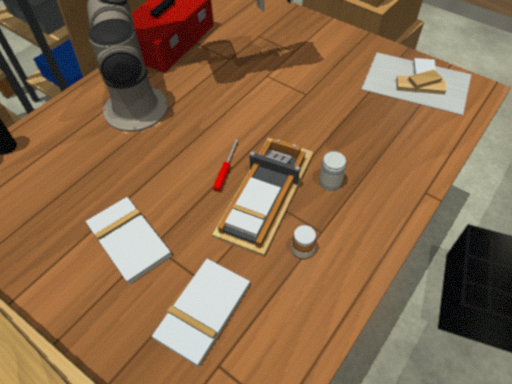

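View pics/top0.png

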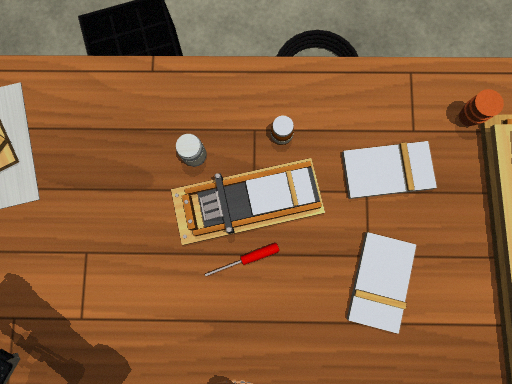

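The jig is in the middle of the top view (corners near (172,188), (313,160), (325,213), (183,243)), with the bar at about (223,203). The board inside it spans (247,193)–(320,190), with its rail near (294,187). The slide direction is image left. The two larger white boards on the right are the look-alikes.

```bash
cat >h.py <<'E'
import cv2,numpy as np
from cell import vision
def ray(n,uv,z):
    c=vision.get_calibration(n); R=cv2.Rodrigues(np.array(c["rvec"],float))[0]; t=np.ravel(c["tvec"])
    uv=np.array(uv,float).reshape(-1,2); k=np.array(c["camera_matrix"])
    d=(np.c_[uv,np.ones(len(uv))]@np.linalg.inv(k).T)@R; C=-R.T@t
    return C+d*((z-C[2])/d[:,2])[:,None]
def proj(n,P):
    c=vision.get_calibration(n)
    return cv2.projectPoints(np.array(P,float).reshape(-1,1,3),np.array(c["rvec"],float),np.array(c["tvec"],float),np.array(c["camera_matrix"]),None)[0].reshape(-1,2)
def whites(n,p,box,z=.062):
    x0,y0,x1,y1=box; h=cv2.cvtColor(p,cv2.COLOR_RGB2HSV)
    m=((h[...,1]<45)&(h[...,2]>170)).astype(np.uint8); q=np.zeros_like(m); q[y0:y1,x0:x1]=m[y0:y1,x0:x1]
    for c in cv2.findContours(q,cv2.RETR_EXTERNAL,cv2.CHAIN_APPROX_NONE)[0]:
        if cv2.contourArea(c)<40: continue
        r=cv2.minAreaRect(ray(n,c.reshape(-1,2),z)[:,:2].astype(np.float32))
        print(n,cv2.contourArea(c),np.round(r[0],4),np.round(r[1],4),round(r[2],2)); print(cv2.boxPoints(r).round(4).tolist())
E
python3 - <<'E'
from h import *
T=np.load("top0.npz")["p"];S=np.load("scene0.npz")["p"]
whites("top",T,(235,155,325,225)); whites("scene",S,(215,165,300,250))
cv2.imwrite("pics/c1.png",np.hstack([cv2.resize(T[150:250,165:330,::-1],None,fx=2.4,fy=2.4,interpolation=2),cv2.resize(S[130:255,210:320,::-1],(380,240),interpolation=2)]) )
h=cv2.cvtColor(T,cv2.COLOR_RGB2HSV)
# plywood base corners by eye, z=.018
print(ray("top",[(172,188),(313,160),(325,213),(183,243)],.018).round(4))
E
```

```text
top 1348.0 [ 0.5756 -0.0817] [0.0886 0.1022] 12.74
[[0.5210999846458435, -0.04170000180602074], [0.5436000227928162, -0.1412999927997589], [0.6301000118255615, -0.121799997985363], [0.6075999736785889, -0.022099999710917473]]
top 530.5 [ 0.5948 -0.1662] [0.0884 0.0423] 12.12
[[0.5471000075340271, -0.15479999780654907], [0.5559999942779541, -0.19609999656677246], [0.6424999833106995, -0.17749999463558197], [0.6335999965667725, -0.13619999587535858]]
scene 49.5 [ 0.7243 -0.1173] [0.0126 0.0439] 33.86
[[0.7067999839782715, -0.10249999910593033], [0.7312999963760376, -0.13899999856948853], [0.7418000102043152, -0.13199999928474426], [0.7172999978065491, -0.09549999982118607]]
scene 471.0 [ 0.5945 -0.1668] [0.089  0.0453] 13.01
[[0.5460000038146973, -0.15479999780654907], [0.5562000274658203, -0.1988999992609024], [0.6430000066757202, -0.17890000343322754], [0.6327999830245972, -0.1347000002861023]]
scene 932.0 [ 0.5747 -0.0814] [0.0893 0.0986] 12.39
[[0.5205000042915344, -0.042899999767541885], [0.5415999889373779, -0.13920000195503235], [0.6288999915122986, -0.11999999731779099], [0.607699990272522, -0.02370000071823597]]
[[ 0.5931  0.1722  0.018 ]
 [ 0.6716 -0.1978  0.018 ]
 [ 0.5314 -0.2276  0.018 ]
 [ 0.4502  0.1375  0.018 ]]
```

View pics/c1.png

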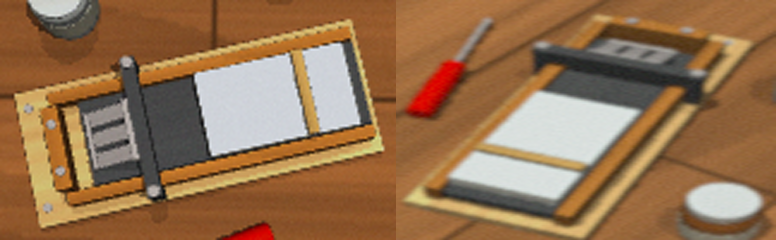

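```bash
python3 -m crank '[[-0.2,-302,-201.5,0,0],[-0.2,-302,-201.5,0,0],[-0.2,-302,-201.5,0,0],[-0.2,-302,-201.5,0,0],[-0.2,-302,-201.5,0,0],[-0.2,-302,-201.5,0,0],[-0.2,-302,-201.5,0,0],[-0.2,-302,-201.5,0,0],[-0.2,-302,-201.5,0,0],[-0.2,-302,-201.5,0,0],[-0.2,-302,-201.5,0,0]]'; python3 -m crank '[[-0.2,-302,-201.5,0,0.887],[-0.2,-302,-201.5,0,0.887],[-0.2,-302,-201.5,0,0.887],[-0.2,-302,-201.5,0,0.887],[-0.2,-302,-201.5,0,0.887],[-0.2,-302,-201.5,0,0.887],[-0.2,-302,-201.5,0,0.887],[-0.2,-302,-201.5,0,0.887],[-0.2,-302,-201.5,0,0.887],[-0.2,-302,-201.5,0,0.887],[-0.2,-302,-201.5,0,0.887]]'
```

```text
time: 1.02
tool_pos: [0.4158, 0.1517, 0.4044]
tool_rot: [-3.141, -0.001, 2.671]
contact_force: [0.5, 0.2, -0.3]
opening: 0.0372
grip_force: 0.0
time: 1.93
tool_pos: [0.5947, -0.1627, 0.4035]
tool_rot: [-3.14, -0.002, 1.787]
contact_force: [-0.2, 0.1, -0.1]
opening: 0.0367
grip_force: 0.0
```

```bash
python3 -m crank '[[-0.2,0,0,148,0],[-0.2,0,0,148,0],[-0.2,0,0,148,0],[-0.2,0,0,148,0],[-0.2,0,0,148,0],[-0.2,0,0,148,0]]'; python3 - <<'E'
from h import *
from cell import telemetry
s=telemetry.observe(); print(s["tool_pos"].round(4),s["tool_rot"].round(4),s["contact_force"].round(2))
T=vision.read_camera("top")[0];S=vision.read_camera("scene")[0]
cv2.imwrite("pics/c2.png",np.hstack([cv2.resize(T[140:250,165:335,::-1],(400,260),interpolation=2),cv2.resize(S[130:255,200:320,::-1],(400,260),interpolation=2)]))
E
```

```text
time: 2.43
tool_pos: [0.5941, -0.1608, 0.2565]
tool_rot: [-3.14, -0.002, 1.79]
contact_force: [-0.2, 0.0, 0.8]
opening: 0.0368
grip_force: 0.0
[ 0.5941 -0.1608  0.2565] [-3.1398e+00 -1.8000e-03  1.7899e+00] [-0.2   0.04  0.8 ]
```

View pics/c2.png

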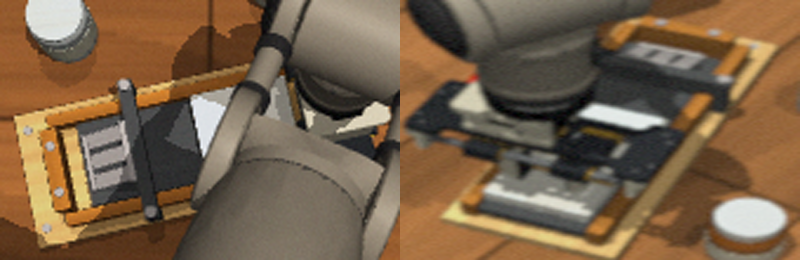

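The picture shows the fingertips hovering over the bare strip behind the rail, astride the channel's middle. The bar, tin and jar are clear.

```bash
python3 -m crank '[[-0.2,-2,0,5,0],[-0.2,-2,0,10,0],[-0.2,-2,0,14,0],[-0.2,-2,0,14,0]]'; python3 -m crank '[[-0.2,0,0,3,0],[-0.2,0,0,5,0],[-0.2,0,0,7,0],[-0.2,0,0,9,0],[-0.2,0,0,9,0]]'
```

```text
time: 2.87
tool_pos: [0.5944, -0.1648, 0.2422]
tool_rot: [-3.141, -0.001, 1.788]
contact_force: [-0.9, -0.4, 0.2]
opening: 0.0367
grip_force: 0.0
time: 3.28
tool_pos: [0.5948, -0.1649, 0.2346]
tool_rot: [3.141, 0.001, 1.788]
contact_force: [-3.1, 1.2, 9.1]
opening: 0.037
grip_force: 4.5
```

```bash
python3 -m crank '[[-0.2,0,0,2,0],[-0.2,0,0,4,0],[-0.2,0,0,6,0],[-0.2,0,0,7,0],[-0.2,0,0,7,0]]'
```

```text
time: 3.7
tool_pos: [0.5947, -0.1648, 0.23]
tool_rot: [3.14, 0.001, 1.788]
contact_force: [-6.7, 2.9, 21.7]
opening: 0.037
grip_force: 10.9
```

```bash
python3 -m crank '[[-0.2,3,0,0,0],[-0.2,7,0,0,0],[-0.2,12,0,0,0],[-0.2,18,0,0,0],[-0.2,24,0,0,0],[-0.2,30,0,0,0],[-0.2,36,0,0,0],[-0.2,41,0,0,0],[-0.2,45,0,0,0],[-0.2,45,0,0,0]]'; python3 - <<'E'
from h import *
T=vision.read_camera("top")[0];S=vision.read_camera("scene")[0]
cv2.imwrite("pics/c3.png",np.hstack([cv2.resize(T[140:250,165:335,::-1],(400,260),interpolation=2),cv2.resize(S[130:255,200:320,::-1],(400,260),interpolation=2)]))
E
```

```text
time: 4.53
tool_pos: [0.5864, -0.1227, 0.2302]
tool_rot: [3.135, 0.008, 1.789]
contact_force: [-0.7, -7.2, 15.1]
opening: 0.0366
grip_force: 7.6
```

View pics/c3.png

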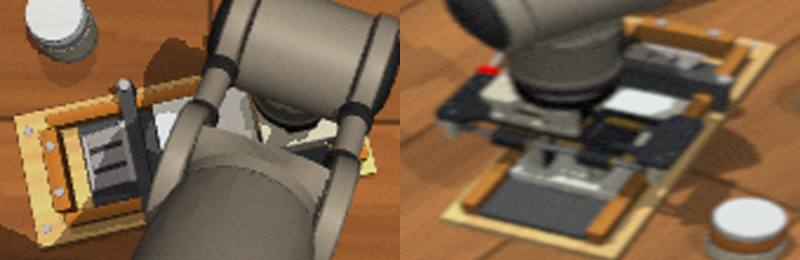

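The board slid with the fingers and stays pressed. Its nose is now just short of the bar (about x=155 in the left crop, with the bar at about 140). I'll press a little harder and go on.

```bash
python3 -m crank '[[-0.2,0,0,2,0],[-0.2,0,0,3,0],[-0.2,5,0,3,0],[-0.2,10,0,3,0],[-0.2,16,0,3,0],[-0.2,22,0,3,0],[-0.2,28,0,3,0],[-0.2,34,0,3,0],[-0.2,39,0,3,0],[-0.2,42,0,3,0],[-0.2,42,0,3,0]]'
```

```text
time: 5.55
tool_pos: [0.5785, -0.0843, 0.23]
tool_rot: [3.131, 0.014, 1.79]
contact_force: [-2.4, -20.0, 29.4]
opening: 0.0369
grip_force: 15.0
```

```bash
python3 - <<'E'
from h import *
T=vision.read_camera("top")[0];S=vision.read_camera("scene")[0]
cv2.imwrite("pics/c4.png",np.hstack([cv2.resize(T[140:250,165:335,::-1],(400,260),interpolation=2),cv2.resize(S[130:255,200:320,::-1],(400,260),interpolation=2)]))
E
```

```text
(no output)
```

View pics/c4.png

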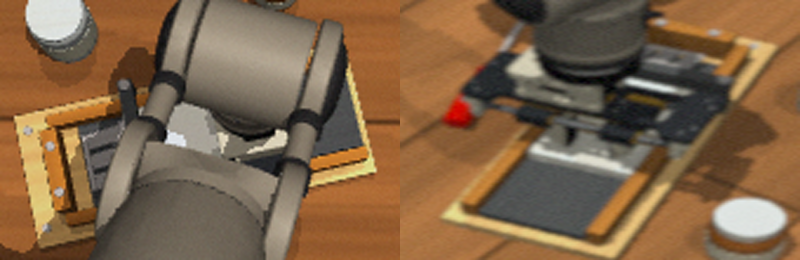

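```bash
python3 -m crank '[[-0.2,4,0,0,0],[-0.2,8,0,0,0],[-0.2,13,0,0,0],[-0.2,18,0,0,0],[-0.2,23,0,0,0],[-0.2,28,0,0,0],[-0.2,32,0,0,0],[-0.2,35,0,0,0]]'
```

```text
time: 6.32
tool_pos: [0.5711, -0.0507, 0.23]
tool_rot: [3.131, 0.015, 1.79]
contact_force: [-3.2, -25.8, 32.1]
opening: 0.0371
grip_force: 15.9
```

```bash
python3 -m crank '[[-0.2,4,0,0,0],[-0.2,8,0,0,0],[-0.2,12,0,0,0],[-0.2,16,0,0,0],[-0.2,19,0,0,0],[-0.2,20,0,0,0],[-0.2,20,0,0,0]]';python3 -m crank '[[-0.2,2,0,0,0],[-0.2,4,0,0,0],[-0.2,6,0,0,0],[-0.2,8,0,0,0],[-0.2,8,0,0,0]]'
```

```text
time: 6.9
tool_pos: [0.5675, -0.0311, 0.23]
tool_rot: [3.129, 0.015, 1.79]
contact_force: [0.0, -26.2, 30.6]
opening: 0.0367
grip_force: 19.3
time: 7.32
tool_pos: [0.5657, -0.0234, 0.2301]
tool_rot: [3.129, 0.015, 1.79]
contact_force: [0.2, -26.2, 32.6]
opening: 0.0368
grip_force: 19.8
```

```bash
python3 -m crank '[[-0.2,2,0,0,0],[-0.2,4,0,0,0],[-0.2,6,0,0,0],[-0.2,6,0,0,0]]';python3 -m crank '[[-0.2,2,0,0,0],[-0.2,4,0,0,0],[-0.2,4,0,0,0]]'
```

```text
time: 7.65
tool_pos: [0.5644, -0.0176, 0.2301]
tool_rot: [3.129, 0.015, 1.79]
contact_force: [-0.4, -27.3, 32.0]
opening: 0.0369
grip_force: 20.1
time: 7.9
tool_pos: [0.5635, -0.0138, 0.23]
tool_rot: [3.129, 0.015, 1.79]
contact_force: [-1.1, -27.4, 32.3]
opening: 0.0368
grip_force: 20.4
```

```bash
python3 - <<'E'
from h import *
T=vision.read_camera("top")[0];S=vision.read_camera("scene")[0]
cv2.imwrite("pics/c5.png",np.hstack([cv2.resize(T[140:250,165:335,::-1],(400,260),interpolation=2),cv2.resize(S[130:230,230:320,::-1],(400,440),interpolation=2)[:260]]))
E
```

```text
(no output)
```

View pics/c5.png

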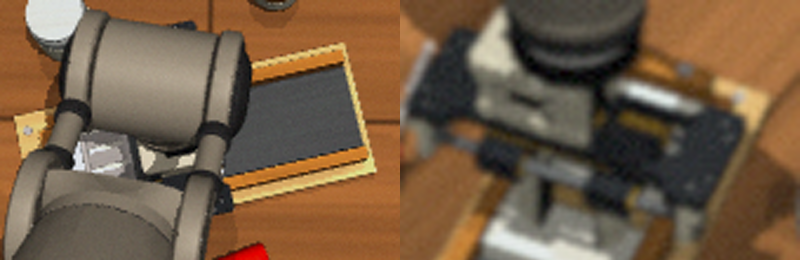

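White board now shows under the leaf fingers (left crop, about x=85), close to the stop but with no contact rise in the force yet. I'll continue in small steps.

```bash
python3 -m crank '[[-0.2,2,0,0,0],[-0.2,4,0,0,0],[-0.2,4,0,0,0]]';python3 -m crank '[[-0.2,2,0,0,0],[-0.2,4,0,0,0],[-0.2,4,0,0,0]]'
```

```text
time: 8.25
tool_pos: [0.5627, -0.0099, 0.23]
tool_rot: [3.129, 0.015, 1.79]
contact_force: [-1.5, -28.7, 32.9]
opening: 0.0365
grip_force: 20.6
time: 8.5
tool_pos: [0.5621, -0.0074, 0.2301]
tool_rot: [3.129, 0.018, 1.792]
contact_force: [-0.1, -37.5, 31.7]
opening: 0.0364
grip_force: 27.0
```

```bash
python3 -m crank '[[-0.2,1,0,0,0],[-0.2,2,0,0,0],[-0.2,3,0,0,0],[-0.2,3,0,0,0]]'
```

```text
time: 8.83
tool_pos: [0.5619, -0.0066, 0.2301]
tool_rot: [3.129, 0.022, 1.792]
contact_force: [1.0, -48.9, 29.4]
opening: 0.0366
grip_force: 29.7
```

```bash
python3 -m crank '[[-0.2,-3,0,0,0],[-0.2,-5,0,0,0],[-0.2,-5,0,-4,0],[-0.2,-5,0,-8,0],[-0.2,-6,0,-12,0],[-0.2,-6,0,-16,0],[-0.2,-6,0,-16,0]]'
```

```text
time: 9.42
tool_pos: [0.5614, -0.008, 0.2405]
tool_rot: [3.136, 0.01, 1.788]
contact_force: [7.7, -23.8, -5.7]
opening: 0.0366
grip_force: 12.1
```

```bash
python3 -m crank '[[-0.2,-2,0,0,0],[-0.2,-4,0,0,0],[-0.2,-7,0,0,0],[-0.2,-10,0,0,0],[-0.2,-12,0,0,0],[-0.2,-12,0,0,0]]'
```

```text
time: 9.92
tool_pos: [0.5617, -0.0155, 0.2396]
tool_rot: [-3.141, -0.0, 1.788]
contact_force: [0.5, 1.0, -0.1]
opening: 0.0371
grip_force: 0.0
```

Free of contact. Next I'll go straight up, then back clear of the view (along −x and up).

```bash
python3 -m crank '[[-0.2,0,0,-15,0],[-0.2,0,0,-45,0],[-0.2,0,0,-85,0],[-0.2,0,0,-125,0],[-0.2,0,0,-160,0],[-0.2,-40,0,-160,0],[-0.2,-80,0,-160,0],[-0.2,-120,0,-160,0],[-0.2,-160,0,-160,0],[-0.2,-200,0,-160,0],[-0.2,-240,0,-160,0],[-0.2,-240,0,-160,0]]'; python3 - <<'E'
from h import *
T=vision.read_camera("top")[0];S=vision.read_camera("scene")[0]
cv2.imwrite("pics/c6.png",np.hstack([cv2.resize(T[160:250,165:300,::-1],(400,266),interpolation=2),cv2.resize(S[130:220,220:320,::-1],(400,360),interpolation=2)[:266]]))
E
```

```text
time: 10.92
tool_pos: [0.6134, -0.2562, 0.3983]
tool_rot: [-3.141, 0.002, 1.782]
contact_force: [-1.0, 0.2, 0.1]
opening: 0.0364
grip_force: 0.0
```

View pics/c6.png

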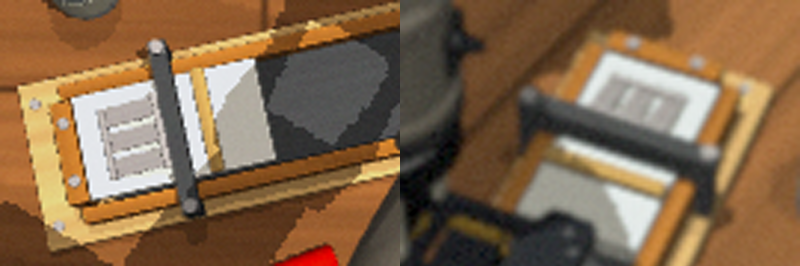

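The board lies under the bar and leaf fingers, with its leading edge flush along the stop (left crop, about x=72–90) and no gap visible. The arm is clear.

```bash
python3 -c "
from cell import ticket; print(ticket.hand_in())"
```

```text
the job is handed in; nothing more can be done
None
```

The drawer front is pressed under the bar and leaf spring and sits flush against the end stop, with no gap visible in the last pictures; the arm is clear, and I handed the job in at about 11 s.

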